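# Turn the clay slip over onto the bearing plate with a lifter

### The arm

A 6-joint arm with a two-finger parallel gripper is mounted at the origin on the work surface. World frame = base frame: x ahead of the robot, y to its left, z up, the work surface at z = 0. Lengths are in m, angles in degrees, forces in N, time in s.
With the tool pointing down it reaches from about 0.375 to 0.75 m from the base axis. Payload 9 kg.
Tool frame: the origin (TCP) lies at the very end of the fingers, on their centre line; the grasp point (between the pads) lies 19 mm behind it; z points along the fingers, y is the line along which they close (so a half turn about z gives the same grasp; the last joint's range is limited). The gripper opens to 85 mm and grips with 20 to 120 N. Pads are 22 mm wide; open, the fingers measure 114 mm over their backs; the gripper's body (76 mm by 85 mm) begins 54 mm behind the grasp point. The pads swing forward as they close: fully open they stand 13 mm farther back than shut.
Start: joints at [56.511, 5.964, 5.575, 89.605, 0, 77.527], TCP at [0.215, 0.56, 0.231] pointing down, gripper open.
Joint ranges: [-171.21, 171.21], [-48.23, 106.86], [-62.78, 66.21], [-105.2, 120.99], [-86.42, 89.51], [-180, 180]. Speed limits (degrees/s): [127.2, 127.2, 147.25, 180, 180, 180].

### API

Orientations are given as [roll, pitch, yaw] about the fixed x, y, z axes, in that order (R = Rz(yaw) Ry(pitch) Rx(roll)).
In Python, from workcell import * gives the robot as it stands.
- The arm moves only by the tool send_rows, never from a script. Its arguments are lists of equal length, an entry for each row: "gripper": the finger opening in mm, from 0 to 85.4; "linear": the shift along the tool's x, y, z in a scale on which 1.0 is 0.5 m, a list of three; "spin": the turn about the tool's z in parts of the range, where 1.0 means 2 pi rad. In form: {"gripper": [gripper, ...], "linear": [[dx, dy, dz], ...], "spin": [spin, ...]}. A call has 1 to 8 rows; each row is the pose to reach, as a shift and turn from the pose commanded when the call began, along the tool's axes at that moment; what a row does not reach only later rows make up. A row lasts 1/8 s, in which the tool goes at most 62.5 mm and 10.7 degrees, less where a joint would pass 70% of its speed; a pose out of reach is approached as far as the arm can. No shift or turn number may pass 1 either way. A call with a gripper value outside its range is refused whole. The fingers move at their own pace and stop on an object; "newtons" is the grip in N (left out, the last holds). Time passes only in rows, so rows that repeat a pose let the fingers close. It gives the time, the measured TCP pose, the force, the opening and the grip force at its end, in the units of the state.
- state(): the state, without advancing time (a new reading comes with each control period).
- capture(name): name is "scene" or "top" or "wrist"; returns the picture (420x560x3 uint8, red, green, blue); there is no depth.
- camera_info(name): a dict with "intrinsics" (3x3 intrinsics, pixels), "k1" (the pictures are not rectified: a ray, as slopes to the right and down, at radius r is drawn at 1 + k1 r^2 times it, then the intrinsics apply), "R" (3x3) and "t" (3): a world point X has camera coordinates R X + t. Camera axes: x right, y down, z forward; pixel columns grow to the right and rows downward; lengths in m; the calibration is good to about 2 mm. A picture is of the moment at which its call begins: read the wrist's pose just before it. camera_info takes no time and is no camera call; for the wrist camera it gives the pose at the moment of the call.
- finish_job(): hands the job in; it is judged then, once.
The state is a dict: "clock": time; "joints": joint angles; "qvel": joint speeds; "joint_efforts": joint torques, N m; "tcp_pos": TCP position; "orientation": TCP orientation; "contact_force": force on the tool from outside, world axes, zero at the start; "ft_torque": the same for the moment, N m; "opening": finger opening in m; "gripper_force": force on a finger pad.
Only numpy, scipy, OpenCV 4.12 (cv2) and the standard library are available. Lean on these libraries where they do the work, as an engineer would, in place of code of your own. Each camera call takes 0.05 s, during which the arm holds its last target. There are 200 camera calls.

### The job

Take the orange-handled lifter from the black mat, slide its blade along the blue bed under the overhanging lip of the clay slip and push the slip up square against the step of the steel plate, holding it pressed home there with a light push of about 10 N for a second. Then lever the lip up and tip the slip over the step so that it lies flat and fairly square on the steel plate, white face up; move the slip only with the lifter, never with the gripper, and force nothing, because clay chips. Finally lay the lifter back flat on its mat and leave the other things on the bench where they are.

Things in the scene. Friction and masses are not known exactly. Their poses are not given: they have to be found in the camera images.
- slip: Red clay tile 75 (x) x 70 (y) x 13 mm, about 130 g, white underside. Its far (+x) edge is fully rounded, radius 6.5. Lower 6 mm (foot): x -22.5 to +37.5; upper 7 mm: all 75 mm, so a 15 mm lip overhangs at -x, the robot's side, 6 mm above the bed. Origin: outline centre on the white face; z from white to red face (up at start), x to the step. Starts 5-27 mm short of the step.
- jig: Fixed turnover block, 100 mm wide (y): blue bed (x from -110 mm) with a steel plate, 115 mm long, 6 mm thick, bolted flat on it through slots; the plate's near edge is the 6 mm step, anywhere from 0 to 16 mm beyond the origin (not measured: feel for it). Origin: on the bed's surface, centre line; x points away from the robot, from bed to plate, z up. Bed 25 to 40 mm above the bench.
- lifter: Lifter, 160 g: orange grip block 60 (x) x 26 (y) x 45 mm high, and a flat steel blade 65 mm long, 50 wide, 3 thick that sticks out to +x, flush with the block's underside. Origin: centre of the block's underside; x points to the blade tip 95 mm away, z up. Lies flat on the mat.
- lifter_tip (a point): Middle of the blade's front edge, at its underside, 95 mm from the lifter's origin along its x.
- mat: Fixed black rubber mat, 240 mm (x) by 130 mm (y), 3 mm thick. Origin: centre of its underside, on the bench; x is its long axis, z up. Bystanders stand clear of it.
- brick: Red clay brick half, 105 by 102 by 65 mm, bystander. Origin: centre of its underside.
- tape: Yellow tape measure, 75 by 40 by 66 mm, bystander. Origin: centre of its underside.
- mallet: Grey rubber mallet, 280 mm long along x, head 60 mm thick, bystander. Origin: under the shaft's middle, on the bench.
- level: Brass spirit level, 240 mm long along y, 40 mm wide, 24 mm high, bystander. Origin: centre of its underside.
- rule: Closed folding wooden rule, 120 mm (x) by 26 mm by 12 mm high, bystander lying between mat and block. Origin: centre of its underside.
Mind the look-alikes: they are no part of the job. Of the things that look like the lifter, take the one that is farthest to the robot's left at the start.

How it is judged:
By the outcome, as a careful person would: the job done as asked, in the order asked, and still so for the second after the job is handed in, with the robot touching nothing.
It also fails if it takes over 64 s, if anything falls off the work surface, if the arm or the gripper's body presses on something with over 40 N, if the wrist force passes 120 N, or if a joint passes its speed limit or range.

## Working session

There is one attempt and no reset: what is moved stays moved. The work goes in short steps, Python scripts to look and compute and a tool call to move; the robot and the scene stay as the last step left them, time stands still between calls to the robot, and variables do not carry over. Pictures are saved under pics/ and viewed, at most 10 in all, crops included, and the job is handed in when it is done.

Besides the shell and the picture viewer there is one more tool, called after ">>>" by a JSON object that holds its "op" and its "data". send_rows: Moves the arm, as the interface text tells. Its arguments: {"type":"object","properties":{"gripper":{"type":"array","items":{"type":"number"}},"linear":{"type":"array","items":{"type":"array","items":{"type":"number"}}},"spin":{"type":"array","items":{"type":"number"}},"newtons":{"type":"number"}},"required":["gripper","linear","spin"]}

```bash
mkdir -p pics; ls; python3 - <<'E'
from workcell import *
import cv2,numpy as np
print(state())
for n in ["scene","top"]:
    i=camera_info(n);print(n,np.round(i["intrinsics"],1).tolist(),i["k1"],np.round(i["R"],3).tolist(),np.round(i["t"],3).tolist())
a=capture("scene");b=capture("top")
cv2.imwrite("pics/scene0.png",a[:,:,::-1]);cv2.imwrite("pics/top0.png",b[:,:,::-1])
E
```

```text
pics
{'clock': 0.0, 'joints': array([ 5.65120579e+01,  5.99792084e+00,  5.52745551e+00,  8.96019234e+01,
       -9.45418530e-04,  7.75255347e+01]), 'qvel': array([ 0.01878843, -0.00516696, -0.00528914, -0.02298661, -0.03615174,
       -0.143321  ]), 'joint_efforts': array([ 6.03788867e-04, -5.56931269e+01,  5.03648901e+01,  1.71375013e-02,
       -3.53124669e-04,  1.90525714e-05]), 'tcp_pos': array([0.21498507, 0.5598306 , 0.23053323]), 'orientation': array([-1.79929116e+02, -1.47131865e-02,  1.58986515e+02]), 'contact_force': array([ 0.46743729, -0.28858788, -0.52005979]), 'ft_torque': array([-0.05712524, -0.00244243, -0.02398144]), 'gripper_force': 0.0, 'opening': 0.08529676792407327}
scene [[443.4, 0.0, 273.6], [0.0, 443.4, 208.3], [0.0, 0.0, 1.0]] 0.044095551126725974 [[-0.769, 0.64, -0.015], [0.415, 0.481, -0.772], [-0.487, -0.6, -0.635]] [0.467, -0.156, 1.605]
top [[463.0, 0.0, 278.5], [0.0, 463.0, 211.8], [0.0, 0.0, 1.0]] -0.055990611574463195 [[-0.064, -0.998, -0.001], [-0.972, 0.063, -0.225], [0.224, -0.013, -0.974]] [-0.059, 0.54, 1.436]
```

View pics/top0.png

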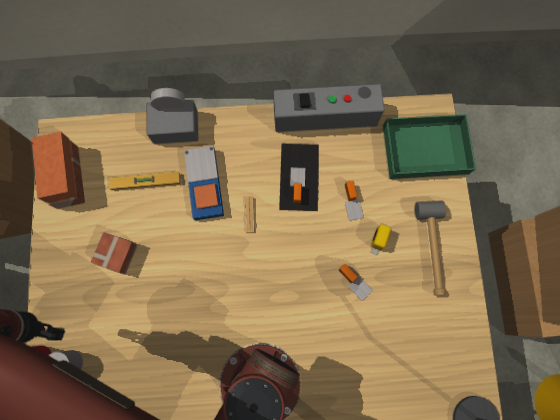

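View pics/scene0.png

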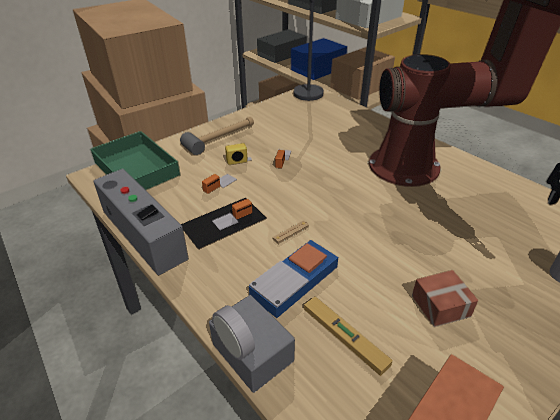

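In the top view, the lifter-like objects are: one on the black mat (blade 298,176, block 298,193), one at (352,200) and one at (355,280). The robot's left is image left, so I choose the one on the mat, farthest left and the only one on the mat. The jig is at (203,180) with the slip at (206,196), and the rule at (250,215).

```bash
cat > h.py <<'E'
from workcell import *
import cv2,numpy as np
def ray(ci,uv):
    K=np.array(ci["intrinsics"]);uv=np.atleast_2d(np.float64(uv))
    d=cv2.undistortPoints(uv[:,None,:],K,np.array([ci["k1"],0,0,0.]))[:,0]
    R=np.array(ci["R"]);t=np.array(ci["t"])
    return -R.T@t, np.c_[d,np.ones(len(d))]@R
def onz(ci,uv,z):
    c,d=ray(ci,uv);return c+d*((z-c[2])/d[:,2])[:,None]
def tri(obs):
    A=np.zeros((3,3));b=np.zeros(3)
    for ci,uv in obs:
        c,d=ray(ci,uv);d=d[0]/np.linalg.norm(d[0]);P=np.eye(3)-np.outer(d,d);A+=P;b+=P@c
    return np.linalg.solve(A,b)
def blobs(im,lo,hi,roi=None,mn=40):
    hsv=cv2.cvtColor(im,cv2.COLOR_RGB2HSV);m=cv2.inRange(hsv,np.array(lo),np.array(hi))
    if roi:
        k=np.zeros_like(m);x0,y0,x1,y1=roi;k[y0:y1,x0:x1]=255;m&=k
    cs,_=cv2.findContours(m,cv2.RETR_EXTERNAL,cv2.CHAIN_APPROX_NONE)
    return sorted([c for c in cs if cv2.contourArea(c)>mn],key=cv2.contourArea,reverse=True)
E
python3 - <<'E'
from h import *
b=cv2.imread("pics/top0.png");s=cv2.imread("pics/scene0.png")
c1=cv2.resize(b[130:240,175:335],None,fx=5,fy=5,interpolation=cv2.INTER_CUBIC)
cv2.imwrite("pics/crop1.png",c1)
c2=cv2.resize(s[190:320,175:345],None,fx=4.6,fy=4.6,interpolation=cv2.INTER_CUBIC)
cv2.imwrite("pics/crop2.png",c2)
E
```

```text
(no output)
```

View pics/crop1.png

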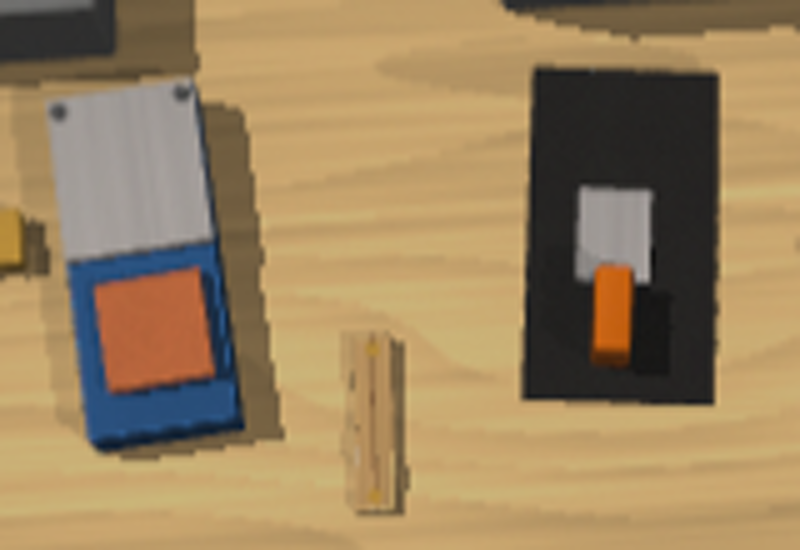

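View pics/crop2.png

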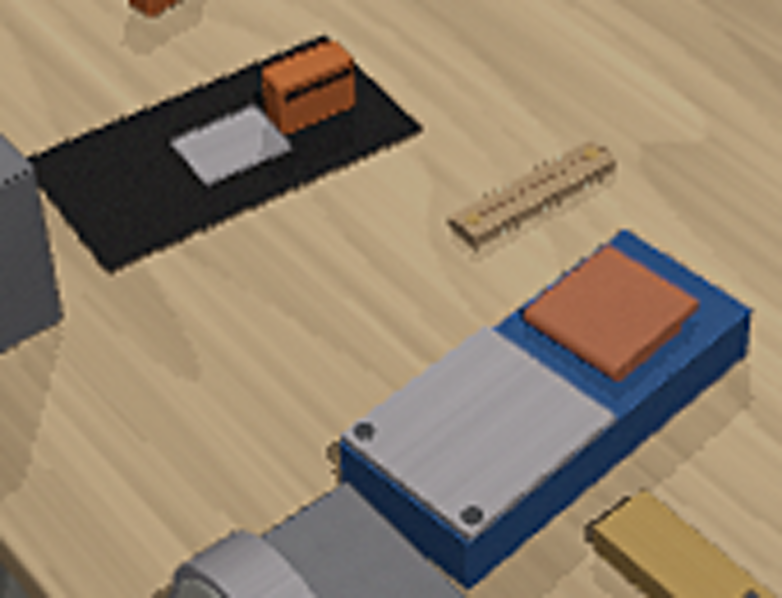

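```bash
python3 - <<'E'
from h import *
T=camera_info("top");S=camera_info("scene")
tc=lambda x,y:(175+(x+.5)/5-.5,130+(y+.5)/5-.5)
sc=lambda x,y:(175+(x+.5)/4.6-.5,190+(y+.5)/4.6-.5)
for n,a,b in [("plate far L",(48,103),(470,537)),("plate far R",(191,80),(342,437)),("step L",(69,262),(614,415)),("step R",(216,240),(495,327)),("bed near L",(93,437),(750,312)),("bed near R",(243,414),(625,230)),
 ("slip farL",(94,284),(617,381)),("slip farR",(200,267),(524,315)),("slip nearL",(108,392),(698,302)),("slip nearR",(214,374),(612,246)),
 ("blade tipL",(578,188),(210,185)),("blade tipR",(652,190),(171,144)),("mat farL",(534,67),(110,271)),("mat nearR",(714,404),(328,37)),("mat nearL",(523,397),(421,128)),("block top farL",(595,266),(285,95))]:
    print(n,np.round(1000*tri([(T,tc(*a)),(S,sc(*b))]),1))
im=cv2.imread("pics/top0.png")[:,:,::-1].copy()
c=blobs(im,(5,180,120),(18,255,255),(285,175,315,210),20)
for k in c: print("orange",cv2.minAreaRect(k),k.reshape(-1,2).min(0),k.reshape(-1,2).max(0))
for p in [(595,266),(632,266),(630,353),(591,352)]: print("blocktop",np.round(1000*onz(T,[tc(*p)],.048),1))
for p in [(578,188),(652,190),(649,284),(575,279)]: print("blade",np.round(1000*onz(T,[tc(*p)],.006),1))
E
```

```text
plate far L [774.2 212.2  39.4]
plate far R [784.2 114.2  39.8]
step L [659.9 200.1  40.5]
step R [667.2 103.3  39.7]
bed near L [540.2 188.8  33.6]
bed near R [548.7  89.7  34.3]
slip farL [642.7 183.7  42.4]
slip farR [649.5 112.3  44.2]
slip nearL [567.5 174.2  48.4]
slip nearR [574.1 105.6  48. ]
blade tipL [ 701.4 -143.8    1.7]
blade tipR [ 697.3 -195.     1.3]
mat farL [ 793.4 -120.    -0.9]
mat nearR [ 543.8 -224.6   -2.5]
mat nearL [ 5.577e+02 -9.740e+01  5.000e-01]
block top farL [ 633.6 -149.2   38.9]
orange ((297.0, 191.0), (16.0, 6.0), 90.0) [294 183] [300 199]
blocktop [[ 632.9 -150.5   48. ]]
blocktop [[ 631.3 -175.    48. ]]
blocktop [[ 572.1 -169.2   48. ]]
blocktop [[ 574.4 -143.7   48. ]]
blade [[ 701.7 -145.1    6. ]]
blade [[ 697.  -195.7    6. ]]
blade [[ 630.2 -188.4    6. ]]
blade [[ 637.  -138.5    6. ]]
```

Careful with the scale: shifts go in shares of 0.5 m and turns go in shares of 2 pi rad. That gives: -443 mm / 500 = -0.886, -274 mm / 500 = -0.548, -0.46 rad / 6.2832 = -0.0732.

>>> {"op": "send_rows", "data": {"gripper": [85,85,85,85,85,85,85,85], "linear": [[-0.886,-0.548,-0.1],[-0.886,-0.548,-0.1],[-0.886,-0.548,-0.1],[-0.886,-0.548,-0.1],[-0.886,-0.548,-0.1],[-0.886,-0.548,-0.1],[-0.886,-0.548,-0.1],[-0.886,-0.548,-0.1]], "spin": [-0.0732,-0.0732,-0.0732,-0.0732,-0.0732,-0.0732,-0.0732,-0.0732]}}

```text
clock: 1.1
tcp_pos: [0.512, 0.169, 0.2782]
orientation: [180.0, -0.0, -174.7]
contact_force: [0.8, 0.6, 0.9]
opening: 0.085
gripper_force: 0.0
```

```bash
python3 - <<'E'
from h import *
s=state();W=camera_info("wrist");im=capture("wrist");s2=state()
print(s["clock"],s["tcp_pos"],s["orientation"],s["qvel"].round(1),s2["tcp_pos"])
np.save("w1.npy",np.array([W],dtype=object),allow_pickle=True)
cv2.imwrite("pics/w1.png",im[:,:,::-1])
E
```

```text
1.1 [0.51202083 0.16903994 0.2782388 ] [ 1.79989524e+02 -2.84030900e-03 -1.74666722e+02] [-47.9  25.2  28.6   3.4   0.1 -47.6] [0.51591675 0.16338695 0.27801603]
```

View pics/w1.png

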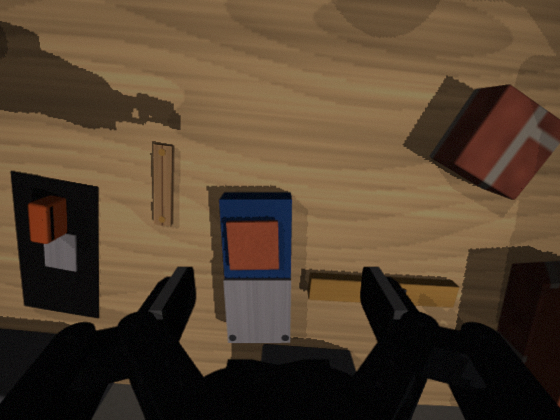

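The wrist view shows the jig at (257,265) with the step at row ~279, the slip at (253,245), and the lifter on its mat at (50,230). I'll repeat the picture once the arm has settled and measure jig yaw and step from it.

```bash
python3 - <<'E'
from h import *
for i in range(5): 
    W=camera_info("wrist");im=capture("wrist")
s=state();print(s["clock"],s["tcp_pos"],s["orientation"],s["qvel"].round(1))
cv2.imwrite("pics/w2.png",im[:,:,::-1])
hsv=cv2.cvtColor(im,cv2.COLOR_RGB2HSV)
print("cam",-(np.array(W["R"]).T@W["t"]))
bl=blobs(im,(105,120,40),(125,255,255),(180,150,340,400))
m=np.zeros(im.shape[:2],np.uint8)
cv2.drawContours(m,bl[:1],-1,255,-1)
pts=bl[0].reshape(-1,2);print("blue bbox",pts.min(0),pts.max(0),cv2.minAreaRect(pts))
sl=blobs(im,(0,100,60),(14,255,255),(200,150,320,330))
r=cv2.minAreaRect(sl[0]);print("slip",r)
# edges per column/row
full=cv2.inRange(hsv,(105,120,40),(125,255,255))
x0,y0=pts.min(0);x1,y1=pts.max(0)
cols=np.arange(x0+4,x1-3)
step=[(c,np.nonzero(m[:,c])[0].max()+.5) for c in cols]
near=[(c,np.nonzero(m[:,c])[0].min()-.5) for c in cols]
rows=np.arange(y0+8,y1-3)
L=[(np.nonzero(m[q])[0].min()-.5,q) for q in rows];R=[(np.nonzero(m[q])[0].max()+.5,q) for q in rows]
def line(n,p,z):
    w=onz(W,p,z)[:,:2]*1000;v=cv2.fitLine(w.astype(np.float32),cv2.DIST_HUBER,0,.01,.01).ravel()
    print(n,"dir",np.degrees(np.arctan2(v[1],v[0])).round(2)%180,"pt",v[2:].round(1))
z=.034
line("step",step,z);line("near",near,z);line("edgeA",L,z);line("edgeB",R,z)
box=cv2.boxPoints(r);print("slip corners",(onz(W,box,z+.013)*1000).round(1).tolist())
E
```

```text
1.4 [0.5106019  0.1715059  0.27799529] [ 1.79978893e+02 -3.90621536e-02 -1.74627293e+02] [ 1.1 -0.4 -0.2  0.  -0.1 -0.2]
cam [0.42932875 0.16441726 0.42041735]
blue bbox [218 200] [289 278] ((253.5, 239.0), (78.0, 71.0), 90.0)
slip ((250.9591522216797, 245.9484405517578), (47.87815856933594, 51.21910858154297), 88.49256896972656)
step dir 95.37 pt [666.3 156.1]
near dir 95.3 pt [543.4 133.8]
edgeA dir 5.41 pt [610.1  97.5]
edgeB dir 4.94 pt [594.1 196.1]
slip corners [[575.5, 104.9, 47.0], [567.0, 174.6, 47.0], [640.4, 183.1, 47.0], [649.5, 109.3, 47.0]]
```

In the tool's units: -338 mm / 500 = -0.676, 178 mm / 500 = 0.356, 0.197 rad / 6.2832 = 0.0314.

>>> {"op": "send_rows", "data": {"gripper": [85,85,85,85,85,85,85,85], "linear": [[-0.12,-0.676,0.356],[-0.12,-0.676,0.356],[-0.12,-0.676,0.356],[-0.12,-0.676,0.356],[-0.12,-0.676,0.356],[-0.12,-0.676,0.356],[-0.12,-0.676,0.356],[-0.12,-0.676,0.356]], "spin": [0.0314,0.0314,0.0314,0.0314,0.0314,0.0314,0.0314,0.0314]}}

```text
clock: 2.4
tcp_pos: [0.6022, -0.1589, 0.0999]
orientation: [180.0, -0.1, 174.1]
contact_force: [-0.3, 0.5, 1.2]
opening: 0.085
gripper_force: 0.0
```

```bash
python3 - <<'E'
from h import *
for i in range(2): 
    W=camera_info("wrist");im=capture("wrist")
s=state();print(s["clock"],s["tcp_pos"],s["orientation"],s["qvel"].round(1),s["contact_force"])
cv2.imwrite("pics/w3.png",im[:,:,::-1])
for n,lo,hi in [("or",(5,170,60),(18,255,255)),("steel",(0,0,70),(180,50,255))]:
    for c in blobs(im,lo,hi,None,300)[:3]:
        r=cv2.minAreaRect(c);print(n,r,(onz(W,cv2.boxPoints(r),.048 if n=="or" else .006)*1000).round(1)[:,:2].tolist())
E
```

```text
2.5 [ 0.60276882 -0.1582894   0.10128205] [1.79995786e+02 5.48205255e-02 1.74168610e+02] [ 0.2 -0.6  0.1 -0.2 -0.1 -0.2] [-0.26195633  0.00652049  0.84846168]
or ((59.99082946777344, 240.69725036621094), (81.54517364501953, 65.42577362060547), 61.69924545288086) [[572.6, -349.2], [554.5, -298.7], [611.8, -287.4], [634.2, -341.8]]
or ((277.0, 226.5), (36.0, 83.0), 0.0) [[628.9, -174.5], [565.2, -166.7], [567.7, -142.1], [631.7, -147.5]]
steel ((276.5, 278.0), (62.0, 55.0), 90.0) [[630.2, -186.3], [635.2, -137.3], [701.1, -142.1], [695.7, -195.2]]
```

View pics/w3.png

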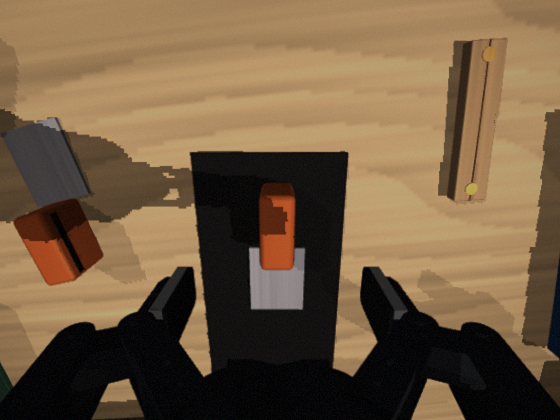

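The wrist view shows the block centred between the fingers at (277,226) and the blade at (276,278), pointing away and square to the tool. I'll descend and grip.

In the tool's units: 93 mm / 500 = 0.186, 85 mm / 500 = 0.17.

>>> {"op": "send_rows", "data": {"gripper": [85,85,85,85,24,20,20,20], "linear": [[0.002,0.002,0.1],[0.002,0.002,0.17],[0.002,0.002,0.186],[0.002,0.002,0.186],[0.002,0.002,0.186],[0.002,0.002,0.186],[0.002,0.002,0.186],[0.002,0.002,0.186]], "spin": [0,0,0,0,0,0,0,0], "newtons": 90}}

```text
clock: 3.5
tcp_pos: [0.602, -0.1592, 0.008]
orientation: [-180.0, 0.1, 174.0]
contact_force: [-1.1, 0.3, 4.9]
opening: 0.025
gripper_force: 88.6
```

In the tool's units: 273 mm / 500 = 0.546, -110 mm / 500 = -0.22, -0.197 rad / 6.2832 = -0.0314.

>>> {"op": "send_rows", "data": {"gripper": [20,20,20,20,20,20,20,20], "linear": [[0,0,-0.06],[0,0,-0.17],[0.1,0.12,-0.22],[0.16,0.24,-0.22],[0.334,0.546,-0.22],[0.334,0.546,-0.22],[0.334,0.546,-0.22],[0.334,0.546,-0.22]], "spin": [0,0,-0.008,-0.0159,-0.0314,-0.0314,-0.0314,-0.0314]}}

```text
clock: 4.5
tcp_pos: [0.4619, 0.1327, 0.1172]
orientation: [180.0, -0.0, -174.4]
contact_force: [0.0, -0.7, -1.6]
opening: 0.0247
gripper_force: 89.0
```

```bash
python3 - <<'E'
from h import *
for i in range(4): 
    W=camera_info("wrist");im=capture("wrist")
s=state();print(s["clock"],s["tcp_pos"],s["orientation"],s["qvel"].round(1),s["contact_force"],s["ft_torque"],s["opening"])
cv2.imwrite("pics/w4.png",im[:,:,::-1])
E
```

```text
4.7 [0.46412292 0.12910789 0.11719922] [-1.79979854e+02  1.01631312e-02 -1.74683587e+02] [-1.2  0.3  0.4 -0.1 -0.   0.1] [-0.23111272 -0.40374455 -1.7933911 ] [-0.092666    0.00523951 -0.03646368] 0.025388360039848686
```

View pics/w4.png

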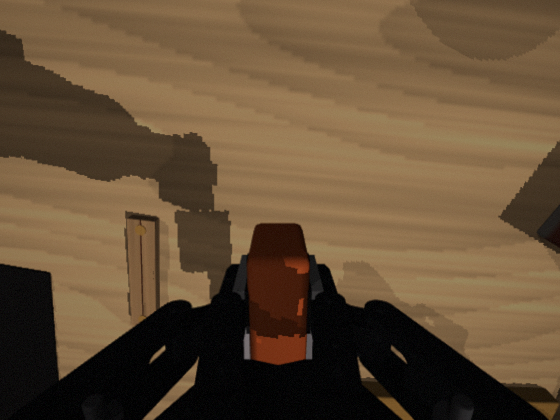

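The wrist view shows the orange block gripped squarely at (280,295); the blade is hidden behind it. I'll check the blade in the top and scene views with one combined picture.

```bash
python3 - <<'E'
from h import *
a=capture("top");b=capture("scene");print(state()["tcp_pos"])
cv2.imwrite("pics/t5f.png",a[:,:,::-1]);cv2.imwrite("pics/s5f.png",b[:,:,::-1])
T=camera_info("top");
A=cv2.resize(a[140:270,165:265],None,fx=4,fy=4,interpolation=cv2.INTER_CUBIC)
B=cv2.resize(b[200:330,245:345],None,fx=4,fy=4,interpolation=cv2.INTER_CUBIC)
cv2.imwrite("pics/c5.png",np.hstack([A,B])[:,:,::-1])
E
```

```text
[0.46426317 0.12866953 0.11716828]
```

View pics/c5.png

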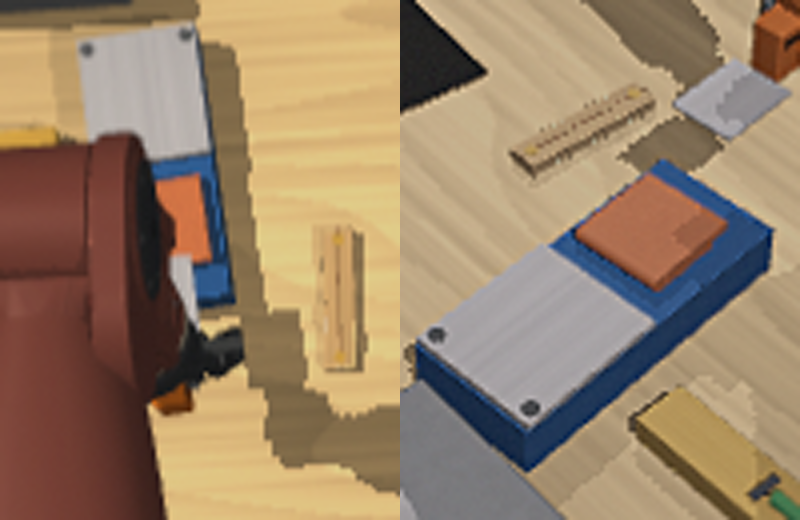

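The scene half shows the blade's tip corners at crop (673,103) and (731,139); the slip and jig are undisturbed.

```bash
python3 - <<'E'
from h import *
S=camera_info("scene")
sc=lambda x,y:(245+(x-400+.5)/4-.5,200+(y+.5)/4-.5)
P=np.array([onz(S,[sc(*p)],.1152)[0]*1000 for p in [(673,103),(731,139),(735,60),(791,93)]]);print(P.round(1))
tip=P[:2].mean(0);e=P[1]-P[0];print("edge yaw",np.degrees(np.arctan2(-e[0],e[1])))
s=state();y=np.radians(s["orientation"][2]+180);f=np.array([np.cos(y),np.sin(y)]);d=tip[:2]-1000*s["tcp_pos"][:2]
print("fwd",d@f,"left",d@np.array([-f[1],f[0]]))
# jig check w/ scene: step and bed corners at z
for n,p,z in [("stepR",(550,245),.040),("stepL",(655,323),.040),("nearR",(662,160),.034),("nearL",(773,232),.034),("slip nR",(657,173),.047),("slip nL",(727,225),.047)]: print(n,(onz(S,[sc(*p)],z)*1000).round(1))
E
```

```text
[[565.1 116.2 115.2]
 [560.9 166.4 115.2]
 [502.1 111.7 115.2]
 [498.2 160.4 115.2]]
edge yaw 4.766379795995235
fwd 99.49707253342022 left 3.562937454654909
stepR [[665.8 107.   40. ]]
stepL [[659.5 202.7  40. ]]
nearR [[547.5  91.3  34. ]]
nearL [[539.2 191.7  34. ]]
slip nR [[568.9 108.2  47. ]]
slip nL [[567.8 175.3  47. ]]
```

In the tool's units: 73 mm / 500 = 0.146, 68 mm / 500 = 0.136.

>>> {"op": "send_rows", "data": {"gripper": [20,20,20,20], "linear": [[0.01,0,0.08],[0.01,0,0.136],[0.01,0,0.146],[0.01,0,0.146]], "spin": [0,0,0,0]}}

```text
clock: 5.3
tcp_pos: [0.4592, 0.1287, 0.0448]
orientation: [180.0, 0.0, -174.7]
contact_force: [-0.1, 0.2, -1.9]
opening: 0.025
gripper_force: 89.1
```

In the tool's units: 3 mm / 500 = 0.006, 2 mm / 500 = 0.004.

>>> {"op": "send_rows", "data": {"gripper": [20,20,20,20], "linear": [[0,0,0.002],[0,0,0.004],[0,0,0.006],[0,0,0.006]], "spin": [0,0,0,0]}}

```text
clock: 5.8
tcp_pos: [0.4592, 0.1293, 0.0426]
orientation: [-180.0, 0.1, -174.7]
contact_force: [-6.1, -0.9, 9.2]
opening: 0.0252
gripper_force: 90.3
```

In the tool's units: -1.3 mm / 500 = -0.0026.

>>> {"op": "send_rows", "data": {"gripper": [20,20,20], "linear": [[0,0,-0.0026],[0,0,-0.0026],[0,0,-0.0026]], "spin": [0,0,0]}}

```text
clock: 6.18
tcp_pos: [0.4591, 0.1294, 0.0429]
orientation: [180.0, 0.1, -174.7]
contact_force: [-0.8, -1.3, 3.1]
opening: 0.025
gripper_force: 89.2
```

In the tool's units: -17 mm / 500 = -0.034, -15 mm / 500 = -0.03.

>>> {"op": "send_rows", "data": {"gripper": [20,20,20,20,20,20,20], "linear": [[-0.006,0,0],[-0.012,0,0],[-0.018,0,0],[-0.024,0,0],[-0.03,0,0],[-0.034,0,0],[-0.034,0,0]], "spin": [0,0,0,0,0,0,0]}}

```text
clock: 7.05
tcp_pos: [0.4754, 0.1311, 0.0431]
orientation: [180.0, -0.0, -174.6]
contact_force: [-6.8, -0.8, 10.4]
opening: 0.0252
gripper_force: 90.2
```

```bash
python3 - <<'E'
from h import *
s=state();print(s["tcp_pos"],s["contact_force"],s["ft_torque"],s["orientation"])
b=capture("scene");a=capture("top")
cv2.imwrite("pics/s6f.png",b[:,:,::-1])
B=cv2.resize(b[205:275,290:390],None,fx=8,fy=8,interpolation=cv2.INTER_CUBIC)
cv2.imwrite("pics/c6.png",B[:,:,::-1])
E
```

```text
[0.47539271 0.13109642 0.0431328 ] [-6.78079594 -0.77837311 10.44697291] [0.00163606 0.62902839 0.0242961 ] [ 1.79991665e+02 -3.56754779e-02 -1.74646833e+02]
```

View pics/c6.png

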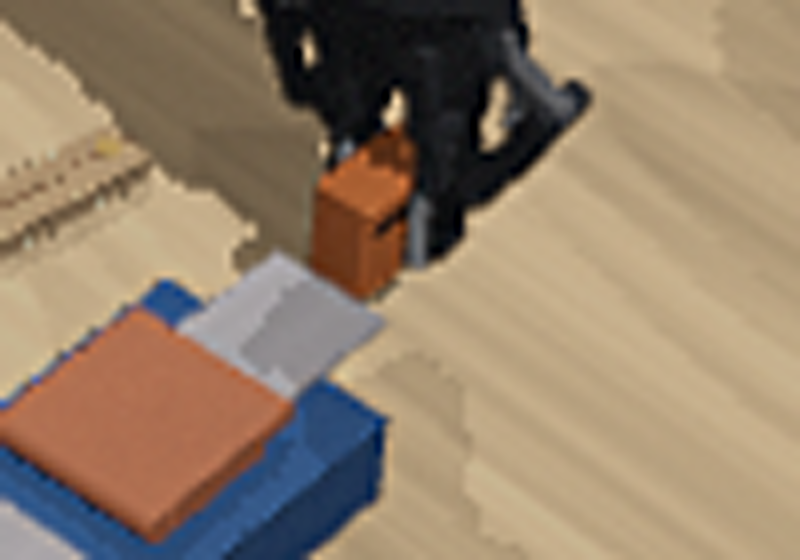

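The picture shows the blade reaching below the slip's lip at (230,360), with nothing else touched. It drags on the bed, so I'll raise it a little.

In the tool's units: -1 mm / 500 = -0.002, -0.6 mm / 500 = -0.0012.

>>> {"op": "send_rows", "data": {"gripper": [20,20,20], "linear": [[0,0,-0.0012],[0,0,-0.002],[0,0,-0.002]], "spin": [0,0,0]}}

```text
clock: 7.52
tcp_pos: [0.4755, 0.1311, 0.0434]
orientation: [180.0, -0.0, -174.7]
contact_force: [-2.3, 0.0, 2.9]
opening: 0.0249
gripper_force: 89.5
```

In the tool's units: -17 mm / 500 = -0.034, -15 mm / 500 = -0.03.

>>> {"op": "send_rows", "data": {"gripper": [20,20,20,20,20,20,20,20], "linear": [[0,0,-0.001],[-0.006,0,-0.001],[-0.012,0,-0.001],[-0.018,0,-0.001],[-0.024,0,-0.001],[-0.03,0,-0.001],[-0.034,0,-0.001],[-0.034,0,-0.001]], "spin": [0,0,0,0,0,0,0,0]}}

```text
clock: 8.52
tcp_pos: [0.4927, 0.1326, 0.0441]
orientation: [180.0, 0.0, -174.7]
contact_force: [-0.1, 0.2, -0.6]
opening: 0.0251
gripper_force: 89.0
```

>>> {"op": "send_rows", "data": {"gripper": [20,20,20,20,20], "linear": [[-0.003,0,0],[-0.006,0,0],[-0.009,0,0],[-0.012,0,0],[-0.012,0,0]], "spin": [0,0,0,0,0]}}

```text
clock: 9.15
tcp_pos: [0.4988, 0.1331, 0.0441]
orientation: [180.0, 0.0, -174.7]
contact_force: [-1.0, 0.5, -1.1]
opening: 0.0249
gripper_force: 89.0
```

```bash
python3 - <<'E'
from h import *
a=cv2.imread("pics/s6f.png")[:,:,::-1].copy();b=capture("scene");S=camera_info("scene")
cv2.imwrite("pics/s7f.png",b[:,:,::-1])
for im in (a,b):
    c=blobs(im,(0,90,60),(14,255,255),(280,240,335,300))[0]
    M=cv2.moments(c);u=(M["m10"]/M["m00"],M["m01"]/M["m00"]);print(u,cv2.contourArea(c),(onz(S,[u],.05)*1000).round(1))
    p=c.reshape(-1,2);print(p[p[:,0].argmin()],p[p[:,0].argmax()],p[p[:,1].argmin()],p[p[:,1].argmax()])
E
```

```text
(307.5106128550075, 257.51390134529146) 557.5 [[612.5 149.   50. ]]
[289 257] [326 256] [306 244] [308 272]
(304.77621558289394, 259.44610427650844) 569.0 [[622.9 149.5  50. ]]
[286 259] [323 259] [304 245] [305 274]
```

In the tool's units: -4 mm / 500 = -0.008, -3 mm / 500 = -0.006.

>>> {"op": "send_rows", "data": {"gripper": [20,20,20,20,20], "linear": [[-0.002,0,0],[-0.004,0,0],[-0.006,0,0],[-0.008,0,0],[-0.008,0,0]], "spin": [0,0,0,0,0]}}

```text
clock: 9.82
tcp_pos: [0.5027, 0.1335, 0.0441]
orientation: [180.0, 0.0, -174.7]
contact_force: [-0.9, 0.6, -0.9]
opening: 0.0248
gripper_force: 89.0
```

In the tool's units: -1.5 mm / 500 = -0.003, -1 mm / 500 = -0.002.

>>> {"op": "send_rows", "data": {"gripper": [20,20,20], "linear": [[-0.002,0,0],[-0.003,0,0],[-0.003,0,0]], "spin": [0,0,0]}}

```text
clock: 10.2
tcp_pos: [0.504, 0.1337, 0.044]
orientation: [180.0, 0.0, -174.7]
contact_force: [-1.7, 0.3, -0.4]
opening: 0.0252
gripper_force: 89.0
```

>>> {"op": "send_rows", "data": {"gripper": [20,20,20], "linear": [[-0.002,0,0],[-0.003,0,0],[-0.003,0,0]], "spin": [0,0,0]}}

```text
clock: 10.58
tcp_pos: [0.5056, 0.1338, 0.0441]
orientation: [180.0, 0.0, -174.7]
contact_force: [-1.4, -0.1, -1.5]
opening: 0.025
gripper_force: 89.0
```

In the tool's units: -1.5 mm / 500 = -0.003, -1 mm / 500 = -0.002.

>>> {"op": "send_rows", "data": {"gripper": [20,20,20], "linear": [[-0.002,0,0],[-0.003,0,0],[-0.003,0,0]], "spin": [0,0,0]}}

```text
clock: 10.95
tcp_pos: [0.5071, 0.1339, 0.0441]
orientation: [180.0, 0.0, -174.7]
contact_force: [-0.6, 1.1, -0.7]
opening: 0.0248
gripper_force: 89.0
```

In the tool's units: -1.5 mm / 500 = -0.003, -1 mm / 500 = -0.002.

>>> {"op": "send_rows", "data": {"gripper": [20,20,20], "linear": [[-0.002,0,0],[-0.003,0,0],[-0.003,0,0]], "spin": [0,0,0]}}

```text
clock: 11.32
tcp_pos: [0.5079, 0.134, 0.0439]
orientation: [-180.0, -0.1, -174.7]
contact_force: [-5.1, -0.6, 2.0]
opening: 0.0255
gripper_force: 89.2
```

In the tool's units: -1 mm / 500 = -0.002, -0.8 mm / 500 = -0.0016.

>>> {"op": "send_rows", "data": {"gripper": [20,20,20], "linear": [[-0.0016,0,0],[-0.002,0,0],[-0.002,0,0]], "spin": [0,0,0]}}

```text
clock: 11.7
tcp_pos: [0.5079, 0.134, 0.0439]
orientation: [-180.0, -0.2, -174.7]
contact_force: [-11.6, -1.8, 7.3]
opening: 0.0249
gripper_force: 89.6
```

In the tool's units: -0.7 mm / 500 = -0.0014, -0.4 mm / 500 = -0.0008.

>>> {"op": "send_rows", "data": {"gripper": [20,20,20], "linear": [[0,0,-0.0008],[0,0,-0.0014],[0,0,-0.0014]], "spin": [0,0,0]}}

```text
clock: 12.08
tcp_pos: [0.5079, 0.134, 0.0441]
orientation: [-180.0, -0.2, -174.7]
contact_force: [-7.0, -1.6, 1.1]
opening: 0.0253
gripper_force: 89.4
```

Now bring the push up to ~10 N and hold it for over a second.

In the tool's units: -0.4 mm / 500 = -0.0008, -0.2 mm / 500 = -0.0004.

>>> {"op": "send_rows", "data": {"gripper": [20,20,20,20,20,20,20,20], "linear": [[-0.0008,0,-0.0004],[-0.0008,0,-0.0004],[-0.0008,0,-0.0004],[-0.0008,0,-0.0004],[-0.0008,0,-0.0004],[-0.0008,0,-0.0004],[-0.0008,0,-0.0004],[-0.0008,0,-0.0004]], "spin": [0,0,0,0,0,0,0,0]}}

```text
clock: 13.08
tcp_pos: [0.508, 0.134, 0.0442]
orientation: [-180.0, -0.2, -174.7]
contact_force: [-10.2, -1.6, 1.5]
opening: 0.025
gripper_force: 89.4
```

>>> {"op": "send_rows", "data": {"gripper": [20,20,20,20], "linear": [[0,0,0],[0,0,0],[0,0,0],[0,0,0]], "spin": [0,0,0,0]}}

```text
clock: 13.58
tcp_pos: [0.508, 0.134, 0.0442]
orientation: [-180.0, -0.2, -174.7]
contact_force: [-9.3, -1.6, 1.5]
opening: 0.0254
gripper_force: 89.4
```

```bash
python3 - <<'E'
from h import *
a=cv2.imread("pics/s6f.png")[:,:,::-1].copy();b=capture("scene");S=camera_info("scene")
for z,im in ((.05,a),(.05,b)):
    c=blobs(im,(0,90,60),(14,255,255),(270,235,335,300))[0]
    p=cv2.approxPolyDP(c,4,True).reshape(-1,2);print(p.tolist(),(onz(S,p,z)*1000).round(1)[:,:2].tolist())
B=cv2.resize(b[205:305,265:375],None,fx=7,fy=6,interpolation=cv2.INTER_CUBIC)
cv2.imwrite("pics/c8.png",B[:,:,::-1])
print(state()["contact_force"])
E
```

```text
[[306, 244], [289, 259], [309, 272], [326, 256]] [[580.2, 108.5], [653.7, 121.0], [645.1, 189.3], [571.1, 177.0]]
[[302, 247], [284, 262], [305, 275], [321, 259]] [[596.6, 110.0], [671.0, 120.6], [659.9, 190.1], [589.0, 176.2]]
[-9.7096673  -1.58779347  1.98050348]
```

The push was held at about 10 N for well over a second. Next I'll lever the lip up along the computed arc.

In the tool's units: -22 mm / 500 = -0.044, -17.4 mm / 500 = -0.0348.

>>> {"op": "send_rows", "data": {"gripper": [20,20,20,20,20,20,20,20], "linear": [[0.0036,0,-0.002],[0.0036,0,-0.006],[0.0036,0,-0.011],[0.0036,0,-0.016],[0.0032,0,-0.0252],[0.0016,0,-0.0348],[-0.0006,0,-0.044],[-0.0006,0,-0.044]], "spin": [0,0,0,0,0,0,0,0]}}

```text
clock: 14.62
tcp_pos: [0.5108, 0.1342, 0.0676]
orientation: [-180.0, 0.1, -174.7]
contact_force: [-0.7, -0.7, -1.8]
opening: 0.0247
gripper_force: 88.8
```

```bash
python3 - <<'E'
from h import *
s=state();print(s["tcp_pos"],s["contact_force"])
b=capture("scene")
cv2.imwrite("pics/c9.png",np.hstack([cv2.resize(b[195:305,265:365],None,fx=5,fy=5,interpolation=cv2.INTER_CUBIC)])[:,:,::-1])
E
```

```text
[0.51078541 0.1342333  0.06764491] [-0.70503573 -0.73066968 -1.78187242]
```

View pics/c9.png

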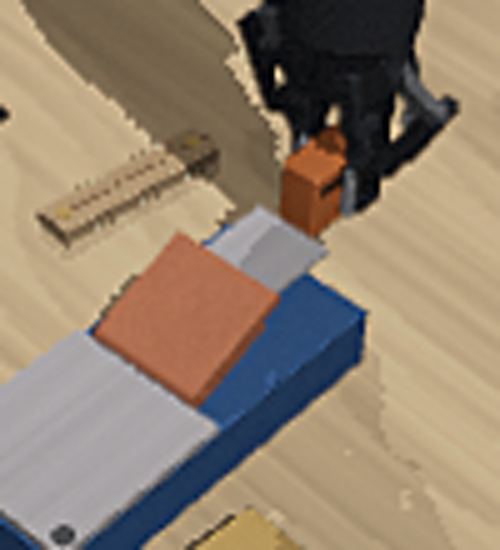

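The slip is up ~20° with its rounded edge seated at the step (crop 150,370), square on the blade. I'll continue the arc.

In the tool's units: -35 mm / 500 = -0.07, -29.7 mm / 500 = -0.0594.

>>> {"op": "send_rows", "data": {"gripper": [20,20,20,20,20,20,20,20], "linear": [[-0.005,0,-0.0152],[-0.0154,0,-0.0318],[-0.0246,0,-0.0424],[-0.0348,0,-0.0516],[-0.0464,0,-0.0594],[-0.0588,0,-0.066],[-0.07,0,-0.07],[-0.07,0,-0.07]], "spin": [0,0,0,0,0,0,0,0]}}

```text
clock: 15.68
tcp_pos: [0.5455, 0.1375, 0.1021]
orientation: [180.0, 0.0, -174.7]
contact_force: [1.3, 0.1, -1.5]
opening: 0.025
gripper_force: 88.8
```

```bash
python3 - <<'E'
from h import *
s=state();print(s["tcp_pos"],s["contact_force"])
b=capture("scene");S=camera_info("scene")
cv2.imwrite("pics/s10.png",b[:,:,::-1])
for c in blobs(b,(0,90,60),(14,255,255),(255,200,335,300)):
    p=cv2.approxPolyDP(c,4,True).reshape(-1,2);print(cv2.contourArea(c),p.tolist())
E
```

```text
[0.5454715  0.13747992 0.10205729] [ 1.25756549  0.10940692 -1.52610583]
558.5 [[288, 240], [284, 262], [305, 275], [309, 252]]
196.5 [[324, 217], [314, 223], [313, 235], [319, 239], [325, 235]]
```

In the tool's units: -32 mm / 500 = -0.064, -4.5 mm / 500 = -0.009.

>>> {"op": "send_rows", "data": {"gripper": [20,20,20,20,20,20,20,20], "linear": [[-0.006,0,-0.0016],[-0.012,0,-0.003],[-0.022,0,-0.0048],[-0.032,0,-0.007],[-0.04,0,-0.009],[-0.048,0,-0.009],[-0.056,0,-0.009],[-0.064,0,-0.009]], "spin": [0,0,0,0,0,0,0,0]}}

```text
clock: 16.73
tcp_pos: [0.5771, 0.1405, 0.1064]
orientation: [180.0, 0.0, -174.7]
contact_force: [-0.9, 0.3, -1.4]
opening: 0.0246
gripper_force: 88.8
```

```bash
cat > look.py <<'E'
from h import *
s=state();print(s["clock"],s["tcp_pos"],s["contact_force"])
b=capture("scene");S=camera_info("scene")
import sys;cv2.imwrite("pics/%s.png"%sys.argv[1],b[:,:,::-1])
for n,lo,hi in (("red",(0,90,60),(14,255,255)),("white",(0,0,175),(180,45,255))):
  for c in blobs(b,lo,hi,(220,190,335,310)):
    p=cv2.approxPolyDP(c,3,True).reshape(-1,2);print(n,cv2.contourArea(c),p.tolist(),(onz(S,p,.056)*1000).round(0)[:,:2].tolist())
E
python3 look.py s11
```

```text
16.725 [0.57713694 0.14047406 0.10641059] [-0.89447743  0.34411306 -1.36699074]
red 201.5 [[316, 221], [306, 227], [305, 239], [310, 243], [317, 240]] [[497.0, 62.0], [537.0, 62.0], [573.0, 97.0], [574.0, 117.0], [551.0, 121.0]]
red 157.0 [[274, 254], [298, 273], [306, 273]] [[676.0, 85.0], [673.0, 177.0], [657.0, 191.0]]
```

In the tool's units: -9 mm / 500 = -0.018, -6 mm / 500 = -0.012.

>>> {"op": "send_rows", "data": {"gripper": [20,20,20,20,20], "linear": [[-0.006,0,-0.001],[-0.012,0,-0.001],[-0.018,0,-0.001],[-0.018,0,-0.001],[-0.018,0,-0.001]], "spin": [0,0,0,0,0]}}

```text
clock: 17.4
tcp_pos: [0.5858, 0.1413, 0.1069]
orientation: [180.0, -0.0, -174.7]
contact_force: [0.5, 0.2, -1.2]
opening: 0.025
gripper_force: 88.8
```

```bash
python3 look.py s12
```

```text
17.4 [0.58577485 0.14130281 0.10693165] [ 0.45717313  0.24805948 -1.21107627]
red 206.5 [[314, 222], [303, 230], [303, 241], [309, 245], [315, 241]] [[505.0, 61.0], [552.0, 66.0], [583.0, 99.0], [581.0, 121.0], [558.0, 120.0]]
red 188.0 [[286, 257], [306, 270], [291, 282], [272, 268], [268, 273], [288, 287], [306, 270]] [[659.0, 115.0], [650.0, 183.0], [706.0, 188.0], [712.0, 121.0], [731.0, 127.0], [723.0, 196.0], [650.0, 183.0]]
white 319.0 [[262, 274], [267, 275], [272, 267], [292, 280], [304, 270], [281, 261]] [[745.0, 120.0], [737.0, 131.0], [710.0, 118.0], [700.0, 185.0], [654.0, 180.0], [678.0, 117.0]]
```

The slip has tipped over: white foot face up at (283,268) with the lip beyond it at (280,278), square to within about 2°. I'll withdraw the lifter upward and carry it back over the mat.

In the tool's units: -301 mm / 500 = -0.602, -40 mm / 500 = -0.08, 0.197 rad / 6.2832 = 0.0314.

>>> {"op": "send_rows", "data": {"gripper": [20,20,20,20,20,20,20,20], "linear": [[0.02,0,-0.04],[0.06,0,-0.08],[0.06,-0.08,-0.08],[0.024,-0.602,-0.08],[0.024,-0.602,-0.08],[0.024,-0.602,-0.08],[0.024,-0.602,-0.08],[0.024,-0.602,-0.08]], "spin": [0,0,0.0048,0.0314,0.0314,0.0314,0.0314,0.0314]}}

```text
clock: 18.45
tcp_pos: [0.6018, -0.1635, 0.1467]
orientation: [-180.0, 0.0, 173.8]
contact_force: [-0.2, -0.3, -1.3]
opening: 0.0249
gripper_force: 89.1
```

```bash
python3 - <<'E'
from h import *
for i in range(3): a=capture("top")
b=capture("scene");T=camera_info("top");S=camera_info("scene")
s=state();print(s["clock"],s["tcp_pos"],s["orientation"],s["contact_force"])
cv2.imwrite("pics/t13.png",a[:,:,::-1]);cv2.imwrite("pics/s13.png",b[:,:,::-1])
old=cv2.imread("pics/top0.png")[:,:,::-1]
def quad(im,roi,hi=45,lo=175):
    for c in blobs(im,(0,0,lo),(180,hi,255),roi)[:2]:
        p=cv2.approxPolyDP(c,3,True).reshape(-1,2);print(cv2.contourArea(c),p.tolist())
print("top");quad(a,(175,140,230,225),45,185)
for lo,hi in (((0,90,60),(14,255,255)),((105,120,40),(125,255,255))):
    for c in blobs(a,lo,hi,(175,140,230,225)): print(cv2.approxPolyDP(c,2,True).reshape(-1,2).tolist())
print("scene");quad(b,(220,190,335,310))
for c in blobs(b,(0,90,60),(14,255,255),(255,200,335,300)): print(cv2.approxPolyDP(c,2,True).reshape(-1,2).tolist())
print("col top x=203",[(y,a[y,203].tolist()) for y in range(150,205,2)])
E
```

```text
18.65 [ 0.60172271 -0.1584748   0.14686061] [ 1.79959883e+02 -2.29877126e-02  1.74085195e+02] [-0.10194316 -0.41871103 -0.79068963]
top
377.0 [[213, 150], [188, 150], [188, 181], [188, 167], [193, 162], [210, 159], [215, 168]]
256.5 [[211, 166], [191, 169], [193, 181], [213, 179]]
[[212, 163], [209, 161], [191, 166]]
[[218, 178], [213, 184], [194, 186], [189, 183], [195, 219], [223, 215]]
scene
376.0 [[266, 271], [267, 274], [272, 267], [291, 281], [304, 270], [284, 258]]
[[268, 273], [288, 287], [306, 270], [292, 282], [272, 268]]
col top x=203 [(150, [192, 184, 181]), (152, [193, 186, 181]), (154, [194, 187, 183]), (156, [196, 189, 183]), (158, [197, 191, 185]), (160, [197, 191, 185]), (162, [213, 158, 139]), (164, [221, 124, 74]), (166, [224, 209, 176]), (168, [231, 231, 210]), (170, [231, 231, 211]), (172, [231, 231, 210]), (174, [231, 231, 210]), (176, [232, 231, 210]), (178, [232, 231, 210]), (180, [232, 231, 211]), (182, [202, 126, 86]), (184, [78, 62, 76]), (186, [47, 88, 136]), (188, [52, 98, 153]), (190, [52, 98, 151]), (192, [52, 98, 151]), (194, [51, 97, 150]), (196, [51, 97, 150]), (198, [50, 96, 150]), (200, [50, 95, 148]), (202, [50, 95, 148]), (204, [50, 96, 149])]
```

```bash
cat > flat.py <<'E'
from h import *
import sys
def corners(f,roi):
    im=cv2.imread(f);x0,y0,x1,y1=roi;g=cv2.resize(im[y0:y1,x0:x1],None,fx=8,fy=8,interpolation=cv2.INTER_CUBIC)[:,:,1].astype(int)
    fg=np.percentile(g,97); m=(g>fg-14).astype(np.uint8)*255
    m=cv2.morphologyEx(m,cv2.MORPH_OPEN,np.ones((9,9),np.uint8))
    c=max(cv2.findContours(m,0,1)[0],key=cv2.contourArea)
    _,q=cv2.minEnclosingTriangle(c) if 0 else (0,None)
    h=cv2.convexHull(c); e=1.
    while True:
        p=cv2.approxPolyDP(h,e,True)
        if len(p)<=4: break
        e+=.5
    p=p.reshape(-1,2);return (p+.5)/8-.5+[x0,y0],fg
T=camera_info("top");S=camera_info("scene")
a,f1=corners("pics/%s.png"%sys.argv[1],(186,163,218,186));b,f2=corners("pics/%s.png"%sys.argv[2],(260,250,312,288))
print(f1,f2,a.round(1).tolist(),b.round(1).tolist())
a=a[np.argsort(np.arctan2(*(a-a.mean(0)).T[::-1]))] # TL(farL),TR(farR),BR(nearR),BL(nearL)
b=b[np.argsort(np.arctan2(*(b-b.mean(0)).T[::-1]))]
print(a.round(1).tolist(),b.round(1).tolist())
# match by world guess on plane
wa=onz(T,a,.057);wb=onz(S,b,.057)
for i in range(4):
    j=np.linalg.norm(wb-wa[i],axis=1).argmin();print((wa[i]*1000).round(1)[:2],(wb[j]*1000).round(1)[:2],"tri",(tri([(T,a[i]),(S,b[j])])*1000).round(1))
E
python3 flat.py t13 s13
```

```text
233.0 204.0 [[211.1, 165.2], [212.9, 178.9], [193.3, 181.4], [191.9, 168.2]] [[284.6, 257.7], [304.2, 269.6], [291.8, 280.7], [272.9, 267.7]]
[[191.9, 168.2], [211.1, 165.2], [212.9, 178.9], [193.3, 181.4]] [[272.9, 267.7], [284.6, 257.7], [304.2, 269.6], [291.8, 280.7]]
[702.7 183.4] [702.5 187. ] tri [702.3 184.8  55.3]
[709.  119.5] [710.3 122.3] tri [709.3 120.2  54.8]
[660.8 114.7] [664.  114.8] tri [662.1 114.2  55.1]
[656.5 179.8] [653.3 179.6] tri [655.2 180.2  59. ]
```

>>> {"op": "send_rows", "data": {"gripper": [20,20,20,20,20], "linear": [[0.002,0,0.1],[0.002,0,0.2],[0.002,0,0.25],[0.002,0,0.268],[0.002,0,0.268]], "spin": [0,0,0,0,0]}}

```text
clock: 19.27
tcp_pos: [0.6011, -0.1585, 0.0134]
orientation: [180.0, 0.0, 174.1]
contact_force: [0.2, 0.2, -2.0]
opening: 0.0249
gripper_force: 89.1
```

Triangulated foot corners are level (54.8 to 59 mm, near edge not low) and the yaw is within 1° of the jig, so the slip lies flat. Next I'll lower the lifter onto the mat.

In the tool's units: 4.5 mm / 500 = 0.009, 4 mm / 500 = 0.008.

>>> {"op": "send_rows", "data": {"gripper": [20,20,20,20,20], "linear": [[0,0,0.003],[0,0,0.006],[0,0,0.008],[0,0,0.009],[0,0,0.009]], "spin": [0,0,0,0,0]}}

```text
clock: 19.9
tcp_pos: [0.6009, -0.1595, 0.0084]
orientation: [180.0, 0.0, 174.0]
contact_force: [0.4, 0.1, -1.6]
opening: 0.025
gripper_force: 89.1
```

In the tool's units: 0.8 mm / 500 = 0.0016, 0.5 mm / 500 = 0.001.

>>> {"op": "send_rows", "data": {"gripper": [20,20,20], "linear": [[0,0,0.001],[0,0,0.0016],[0,0,0.0016]], "spin": [0,0,0]}}

```text
clock: 20.27
tcp_pos: [0.601, -0.1595, 0.0082]
orientation: [-180.0, 0.0, 174.1]
contact_force: [-2.7, 1.2, 4.8]
opening: 0.0251
gripper_force: 89.6
```

In the tool's units: -130 mm / 500 = -0.26, -110 mm / 500 = -0.22.

>>> {"op": "send_rows", "data": {"gripper": [30,40,60,85,85,85,85,85], "linear": [[0,0,0],[0,0,0],[0,0,0],[0,0,0],[0,0,-0.04],[0,0,-0.12],[0,0,-0.22],[0,0,-0.26]], "spin": [0,0,0,0,0,0,0,0]}}

```text
clock: 21.28
tcp_pos: [0.6026, -0.1602, 0.1429]
orientation: [-179.9, 0.3, 174.1]
contact_force: [0.5, -0.3, -0.5]
opening: 0.085
gripper_force: 0.0
```

```bash
python3 - <<'E'
from h import *
for i in range(6): a=capture("top")
b=capture("scene");W=camera_info("wrist");w=capture("wrist")
s=state();print(s["clock"],s["tcp_pos"],s["opening"],s["contact_force"])
cv2.imwrite("pics/t14.png",a[:,:,::-1]);cv2.imwrite("pics/s14.png",b[:,:,::-1])
for n,lo,hi,z in [("or",(5,170,60),(18,255,255),.048),("steel",(0,0,70),(180,50,255),.006)]:
    for c in blobs(w,lo,hi,(190,120,360,330),300)[:2]:
        r=cv2.minAreaRect(c);print(n,r,(onz(W,cv2.boxPoints(r),z)*1000).round(1)[:,:2].tolist())
s0=cv2.imread("pics/scene0.png")
d=cv2.absdiff(s0,cv2.imread("pics/s14.png")).max(2);d[:,330:]=0
for c in sorted(cv2.findContours((d>60).astype(np.uint8),0,1)[0],key=cv2.contourArea)[-6:]: print("diff",cv2.boundingRect(c),cv2.contourArea(c))
E
python3 flat.py t14 s14
```

```text
21.675 [ 0.60008383 -0.15899069  0.13592281] 0.0851166647616126 [-0.24242055 -0.86714422 -0.63848149]
or ((277.0, 215.0), (30.0, 72.0), 0.0) [[629.1, -174.9], [565.7, -167.3], [568.2, -143.3], [631.8, -148.9]]
steel ((277.0, 262.5), (55.0, 48.0), 90.0) [[630.5, -186.5], [635.6, -138.1], [699.9, -143.2], [694.5, -194.9]]
diff (293, 15, 17, 21) 97.5
diff (313, 22, 17, 13) 136.0
diff (218, 178, 24, 24) 151.0
diff (263, 0, 67, 15) 356.5
diff (268, 243, 59, 46) 923.5
diff (194, 0, 136, 185) 6397.5
233.0 204.0 [[211.1, 165.2], [212.9, 178.9], [193.3, 181.6], [192.2, 168.1]] [[284.7, 257.7], [304.2, 269.6], [291.8, 280.7], [272.9, 267.8]]
[[192.2, 168.1], [211.1, 165.2], [212.9, 178.9], [193.3, 181.6]] [[272.9, 267.8], [284.7, 257.7], [304.2, 269.6], [291.8, 280.7]]
[703.1 182.6] [702.5 187. ] tri [702.5 184.3  55.1]
[709.  119.5] [710.6 122.6] tri [709.4 120.3  54.4]
[660.8 114.7] [663.7 115. ] tri [662.  114.3  55.1]
[656.  179.8] [653.3 179.6] tri [654.9 180.1  58.8]
```

The lifter lies flat where it started, the slip is stable and the bystanders have not moved, so I'm handing in.

```bash
python3 -c "
from workcell import *
print(finish_job())"
```

```text
the job is handed in; nothing more can be done
None
```

The job is handed in, with no verdict shown: I held the slip against the step at about 10 N for over 1.5 s and tipped it over so it lies flat and square, white face up, on the plate (its rounded near edge overhangs the step by about 12 mm); the lifter is back flat on its mat, and no bystander moved that I could see.

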